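# Release the jar from the ratchet clamp

### The arm

A 7-joint arm with a two-finger parallel gripper is mounted at the origin on the work surface; the furniture and walls round the work are solid. World frame = base frame: x ahead of the robot, y to its left, z up, the work surface at z = 0. Lengths are in m, angles in rad, forces in N, time in s.
With the tool pointing down it reaches from about 0.425 to 0.925 m from the base axis. Payload 6.8 kg.
Tool frame: the origin (TCP) lies on the centre line of the jaws, within the pads' length; the fingertips stand 8 mm ahead of it and the grasp point (between the pads) lies 11 mm behind it (bot.tips_ahead is the distance from the TCP to the fingertips, in m); z points along the fingers, y is the line along which they close (so a half turn about z gives the same grasp; the last joint's range is limited). The gripper opens to 85 mm and grips with 20 to 120 N. Pads are 22 mm wide; open, the fingers measure 114 mm over their backs; the gripper's body (76 mm by 85 mm) begins 54 mm behind the grasp point. The pads swing forward as they close: fully open they stand 13 mm farther back than shut.
Start: joints at [1.134, 0.477, 0.022, 1.555, -0.011, 1.109, -0.083], TCP at [0.218, -0.639, 0.239] pointing down, gripper open.
Joint ranges: [-2.96, 2.96], [-0.34, 2.1], [-1.41, 1.46], [0.24, 2.44], [-1.37, 4.51], [0.17, 1.92], [-2.96, 2.96]. Speed limits (rad/s): [2.39, 2.39, 3.14, 3.14, 3.14, 3.14, 3.14].

### API

Orientations are given as a unit quaternion [w, x, y, z].
In Python, from station import bot gives the robot as it stands.
- The arm moves only by the tool send_rows, never from a script. Its argument "deltas" is text: rows parted by semicolons, each of 4 numbers parted by spaces: the shift along the tool's x, y, z in m, then the turn about the tool's z in degrees. In form: x y z spin; .... A call has 1 to 5 rows; each row is the pose to reach, as a shift and turn from the pose commanded when the call began, along the tool's axes at that moment; what a row does not reach only later rows make up. A row lasts 1/10 s, in which the tool goes at most 50 mm and 8.59 degrees, less where a joint would pass 70% of its speed; a pose out of reach is approached as far as the arm can. A call with a gripper value outside its range is refused whole. "claw" is the opening, from 0 (shut) to 1 (fully open), set as the call begins (left out, the last holds). The fingers move at their own pace and stop on an object; "force" is the grip in N (left out, the last holds). Time passes only in rows, so rows that repeat a pose let the fingers close. It gives the time, the measured TCP pose, the force, the opening and the grip force at its end, in the units of the state.
- bot.get_obs(): the state, without advancing time (a new reading comes with each control period).
- bot.read_camera(name): name is "side" or "top"; returns a dict with "img" (384x512x3 uint8, red, green, blue), "depth" (384x512 float32, m along the optical axis (not along the pixel's ray), 0 where there is no reading), "fx", "fy", "cx", "cy" (pixels), "dist_coeffs" ([k1, k2, p1, p2, k3] as OpenCV has them; the pictures are not rectified), "camera_from_world" (4x4, takes a point from world to camera coordinates). Camera axes: x right, y up, looking along -z (the intrinsics and any distortion apply to the point x, -y, -z); pixel columns grow to the right and rows downward; lengths in m; the calibration is good to about 2 mm. A picture is of the moment at which its call begins.
- bot.hand_in(): hands the job in; it is judged then, once.
Trained networks look in a picture, given as the dict that the camera call returned (one of the last four; its "shot" number tells which), for a name from the list of things; names that differ only in an ending like _2 or _b are one class to them, and where a whole thing is asked for, a point or a joint stands for the part that bears it (a point fixed in the world has none). Each returns a list of dicts, best first, with "confidence" (0 to 1); they miss things now and then, are a little off and sometimes report something else, mostly with a low value. They report only what shows in the picture. A call takes as long as a camera call. They do not tell look-alikes from the thing itself.
- bot.masks_of(picture, query): "mask" (384x512 bool, what is visible of it).
- bot.landmark_of(picture, query): "xyz" ([x, y, z] in m, in world coordinates, good to about 4 mm: a listed point, or the origin of a listed thing).
The state is a dict: "t": time; "q": joint angles; "joint_vel": joint speeds; "joint_torque": joint torques, N m; "eef_pos": TCP position; "tool_rot": TCP orientation; "contact_force": force on the tool from outside, world axes, zero at the start; "torque": the same for the moment, N m; "gripper_width": opening from 0.0 (shut) to 1.0 (fully open); "grasp_force": force on a finger pad.
Only numpy, scipy, OpenCV 4.12 (cv2) and the standard library are available. Lean on these libraries where they do the work, as an engineer would, in place of code of your own. Each camera call takes 0.05 s, during which the arm holds its last target. There are 200 camera calls.

### The job

Flip the clamp's pawl lever over so that it stays off the rack, then draw the sliding jaw all the way back. Lift the glass jar out of the clamp and stand it upright in the middle of the empty cork place in the wooden tray without dropping it, leaving the two other jars where they stand, the pawl flipped off and the jaw open.

Things in the scene. Friction and masses are not known exactly. Their poses are not given: they have to be found in the camera images.
- clamp: Grey ratchet clamp fixed to the table, base 305 x 90 x 12 mm. Origin on the table, on the middle line; +x: the way the jaw opens. Along x (mm): fixed jaw -103 to -77, 70 high; jar -50; sliding jaw's face -23 when closed, 50 wide, 91 high, its 13 mm lip over the lid stops the jar being lifted; pull post +30; pawl pivot +140, 50 high, between cheeks 38 wide over all, 62 high; base ends +200.
- pawl (a joint): Pawl hinge, rad. 0: its nose is in the rack and the jaw cannot open; the lever leans 35 degrees to the clamp's -x (towards the jaws). Grows as the lever is pushed towards the clamp's +x: upright at 0.61, then it falls by its own weight to the stop at 1.4 (leaning 45 degrees to +x) and stays; let go before 0.61 it falls back. Needs under 2 N.
- pawl_lever_end (a point): Centre of the black cross roll (16 mm thick, 26 mm wide) at the free end of the pawl's lever, 70 mm from the pivot; the lever below it is 14 mm wide, 8 mm thick. When engaged: 107 mm above the table, at 100 mm along the clamp's x. When flipped over: 100 mm high, at 190 mm.
- jaw (a joint): Slide of the jaw, m. 0 closed on the jar, 0.06 fully open against its stop. The ratchet lets it open by less than 3 mm while the pawl is engaged; with the pawl off it takes about 3 N and stays where it is left.
- pull_post_top (a point): Middle of the top of the black upright pull post fixed to the sliding jaw: 20 mm in diameter, straight from 28 to 74 mm above the table, top at 78 mm; it moves with the jaw. Its axis is 39 mm from the back of the jaw plate; a middle web 10 mm wide, up to 49 mm high, lies between them.
- clamped_jar: Glass seed jar with a screw lid, 52 mm in diameter, 69 mm high, 60 to 130 g, the one that stands in the clamp. Origin at the centre of its underside, which is 12 mm above the table in the clamp; z up along the jar.
- jar_tray: Wooden tray, 310 x 115 mm, walls 18 mm high, its inner floor 6 mm above the table; three cork places (86 mm discs) in a row along its x at -95, 0 and +95 mm. Origin under its centre, on the table. Fixed.
- free_place: The cork place of the tray on which no jar stands. Origin at the disc's centre, level with the tray's floor, 6 mm above the table.
- jar_b: One of the two like jars that already stand in the tray, 52 mm in diameter, 69 mm high. Origin at the centre of its underside. Leave it alone.
- jar_c: The other like jar in the tray, 52 mm in diameter, 69 mm high. Origin at the centre of its underside. Leave it alone.
Mind the look-alikes: they are no part of the job. Leave any purple or yellow look-alike of the clamped_jar alone.

How it is judged:
By the outcome, as a careful person would: the job done as asked, in the order asked, and still so for the second after the job is handed in, with the robot touching nothing.
It also fails if it takes over 62 s, if anything falls off the work surface, if the arm or the gripper's body presses on something with over 40 N, if the wrist force passes 120 N, or if a joint passes its speed limit or range.

## Working session

There is one attempt and no reset: what is moved stays moved. The work goes in short steps, Python scripts to look and compute and a tool call to move; the robot and the scene stay as the last step left them, time stands still between calls to the robot, and variables do not carry over. Pictures are saved under pics/ and viewed, at most 10 in all, crops included, and the job is handed in when it is done.

Besides the shell and the picture viewer there is one more tool, called after "Request:" as name(argument=value, ...) on one line, values as JSON. send_rows: Moves the arm, as the interface text tells. Its arguments: {"type":"object","properties":{"deltas":{"type":"string"},"claw":{"type":"number"},"force":{"type":"number"}},"required":["deltas"]}

```bash
mkdir -p pics
cat > h.py <<'E'
import numpy as np, cv2
from station import bot
def unproj(p,u,v,d=None):
    K=np.array([[p['fx'],0,p['cx']],[0,p['fy'],p['cy']],[0,0,1.]])
    n=cv2.undistortPoints(np.array([[[u,v]]],float),K,np.array(p['dist_coeffs'],float))[0,0]
    if d is None: d=p['depth'][int(round(v)),int(round(u))]
    c=np.array([n[0]*d,-n[1]*d,-d,1]); return (np.linalg.inv(p['camera_from_world'])@c)[:3]
def cloud(p,m):
    K=np.array([[p['fx'],0,p['cx']],[0,p['fy'],p['cy']],[0,0,1.]])
    v,u=np.nonzero(m&(p['depth']>0)); d=p['depth'][v,u]
    n=cv2.undistortPoints(np.stack([u,v],1).astype(float)[:,None],K,np.array(p['dist_coeffs'],float))[:,0]
    c=np.stack([n[:,0]*d,-n[:,1]*d,-d,np.ones_like(d)]); return (np.linalg.inv(p['camera_from_world'])@c)[:3].T
def proj(p,X):
    c=np.array(p['camera_from_world'])@np.append(X,1)
    K=np.array([[p['fx'],0,p['cx']],[0,p['fy'],p['cy']],[0,0,1.]])
    return cv2.projectPoints(np.array([[c[0],-c[1],-c[2]]]),np.zeros(3),np.zeros(3),K,np.array(p['dist_coeffs'],float))[0].ravel().round(0)
def save(p,n,box=None,s=1):
    im=p['img'][:,:,::-1]
    if box: im=im[box[1]:box[3],box[0]:box[2]]
    cv2.imwrite(n,cv2.resize(im,None,fx=s,fy=s,interpolation=cv2.INTER_CUBIC))
E
cat > a.py <<'E'
from h import *
o=bot.get_obs(); print(o['t'],o['eef_pos'],o['tool_rot'],o['contact_force'])
for n in('top','side'):
    p=bot.read_camera(n); save(p,f'pics/{n}0.png',None,1.5)
    for q in['clamp','pawl_lever_end','pull_post_top','clamped_jar','jar_tray','free_place']:
        for r in bot.landmark_of(p,q)[:4]: print(n,q,np.round(r['xyz'],3),round(r['confidence'],2),proj(p,r['xyz']))
E
python3 a.py
```

```text
0.0 [ 0.21777531 -0.63830225  0.23833151] [-8.72972024e-04  9.86510715e-01  1.63694231e-01 -2.14865807e-04] [ 0.40860713 -0.9898341  -0.04327771]
top clamp [0.515 0.13  0.002] 0.86 [183. 204.]
top pull_post_top [0.485 0.134 0.078] 0.59 [176. 210.]
top clamped_jar [ 0.456 -0.007  0.   ] 0.92 [235. 224.]
top clamped_jar [ 0.553  0.014 -0.001] 0.56 [226. 188.]
top clamped_jar [0.57  0.126 0.015] 0.53 [183. 182.]
top jar_tray [ 0.54  -0.202  0.   ] 0.96 [307. 190.]
top free_place [ 0.538 -0.202  0.007] 0.67 [307. 190.]
side clamp [ 0.515  0.13  -0.001] 0.94 [233. 279.]
side pawl_lever_end [0.419 0.144 0.106] 0.69 [287. 240.]
side pull_post_top [0.491 0.139 0.077] 0.81 [244. 249.]
side clamped_jar [ 0.56   0.012 -0.001] 0.7 [221. 238.]
side clamped_jar [ 0.461 -0.009  0.   ] 0.68 [271. 235.]
side clamped_jar [0.565 0.126 0.01 ] 0.57 [206. 271.]
side jar_tray [ 0.541 -0.2   -0.001] 0.55 [246. 188.]
side free_place [ 0.543 -0.202  0.009] 0.91 [246. 183.]
```

View pics/top0.png

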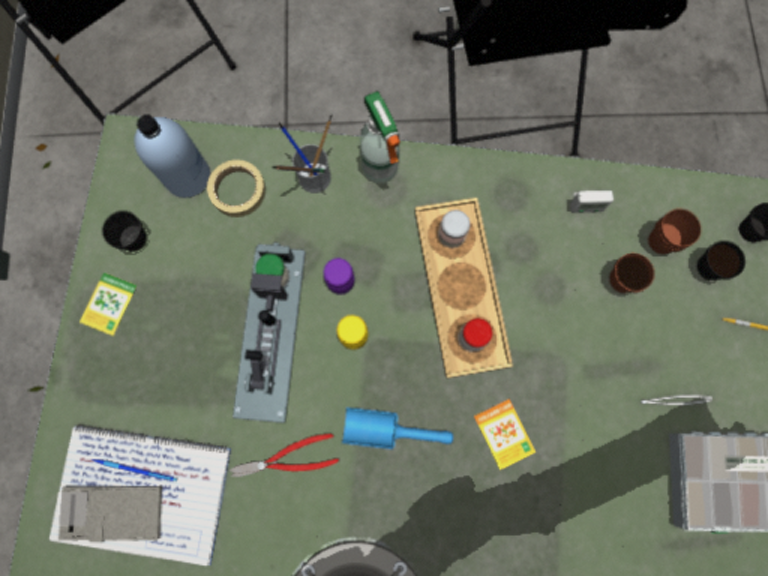

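View pics/side0.png

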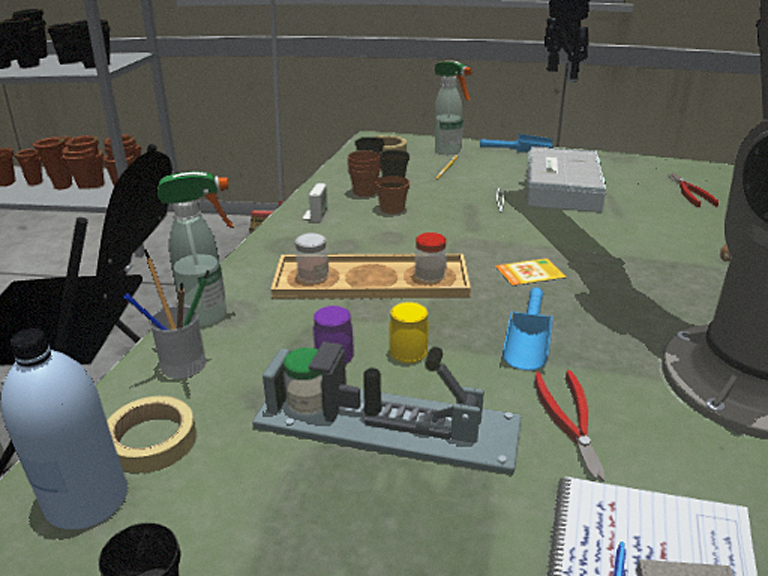

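The top view (1.5x pixels) shows the clamp at (270,332), with the pawl end nearest the robot. Candidates for the jar: green lid in the clamp (270,268), purple (338,275), yellow (352,331), white in the tray (455,228) and red in the tray (477,333). I choose the green one, because it is the one held by the clamp. The free place is the middle one, at (462,285).

```bash
cat > b.py <<'E'
from h import *
p=bot.read_camera('top'); save(p,'pics/crop.png',(140,150,220,290),4)
def rect(c,nm):
    r=cv2.minAreaRect((c[:,:2]*1000).astype(np.float32)); print(nm,len(c),np.round(r,1) if 0 else r)
for n in('top','side'):
    if n=='side': p=bot.read_camera('side')
    m=bot.masks_of(p,'clamp')[0]['mask']; c=cloud(p,m)
    b=c[(c[:,2]<.02)&(c[:,2]>.006)]; rect(b,n+' base')
    m=bot.masks_of(p,'jar_tray')[0]['mask']; t=cloud(p,m); rect(t[(t[:,2]>.012)&(t[:,2]<.025)],n+' tray')
    # high points of clamp neighbourhood
    full=cloud(p,np.ones((384,512),bool))
    k=full[(abs(full[:,0]-.49)<.2)&(abs(full[:,1]-.135)<.06)]
    for lo,hi in((.076,.08),(.083,.094),(.097,.12),(.06,.064)):
        s=k[(k[:,2]>lo)&(k[:,2]<hi)]
        if len(s): print(n,lo,len(s),s.mean(0).round(3),s.min(0).round(3),s.max(0).round(3))
    for x in bot.masks_of(p,'clamped_jar'):
        c=cloud(p,x['mask']); q=c[c[:,2]>np.percentile(c[:,2],90)-.004]
        print(n,'jar',round(x['confidence'],2),p['img'][x['mask']].mean(0).round(),((q.min(0)+q.max(0))/2).round(4),np.ptp(q,axis=0).round(3))
E
python3 b.py
```

```text
top base 2315 ((467.49017333984375, 136.36805725097656), (91.04512786865234, 301.9964294433594), 83.13232421875)
top tray 709 ((538.7727661132812, -201.31063842773438), (311.25732421875, 115.94371795654297), 7.615243434906006)
top 0.076 142 [0.539 0.125 0.078] [0.387 0.101 0.076] [0.589 0.152 0.08 ]
top 0.083 267 [0.524 0.129 0.089] [0.393 0.102 0.083] [0.584 0.153 0.094]
top 0.097 85 [0.414 0.142 0.111] [0.404 0.129 0.097] [0.424 0.156 0.118]
top 0.06 89 [0.455 0.137 0.062] [0.359 0.094 0.06 ] [0.597 0.168 0.064]
top jar 0.95 [196. 189.  52.] [ 0.4575 -0.0072  0.0699] [0.043 0.047 0.006]
top jar 0.89 [103.  58. 135.] [0.5549 0.0144 0.07  ] [0.045 0.046 0.006]
top jar 0.62 [ 60. 118.  76.] [0.5663 0.1252 0.0835] [0.043 0.046 0.01 ]
side base 3858 ((468.249755859375, 138.4014129638672), (92.55252075195312, 303.736328125), 82.8046646118164)
side tray 835 ((538.1643676757812, -201.0071563720703), (307.8794860839844, 119.84465026855469), 7.2863640785217285)
side 0.076 148 [0.5   0.143 0.078] [0.389 0.109 0.076] [0.585 0.157 0.08 ]
side 0.083 413 [0.519 0.136 0.09 ] [0.395 0.105 0.083] [0.585 0.157 0.094]
side 0.097 172 [0.415 0.149 0.11 ] [0.404 0.131 0.097] [0.425 0.158 0.117]
side 0.06 292 [0.459 0.148 0.062] [0.36  0.111 0.06 ] [0.61  0.169 0.064]
side jar 0.87 [150. 135.  27.] [ 0.4588 -0.0064  0.0692] [0.048 0.046 0.007]
side jar 0.69 [ 92.  58. 117.] [0.5512 0.0497 0.0787] [0.058 0.116 0.025]
side jar 0.56 [ 86. 110.  87.] [0.5693 0.1289 0.0832] [0.036 0.049 0.01 ]
```

View pics/crop.png

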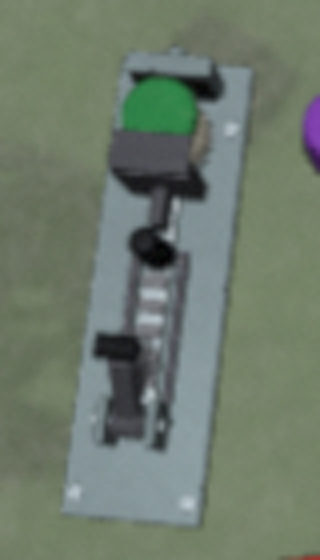

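The crop confirms that the green-lidded jar is held in the clamp (lid at top-view pixel (180,178)). The clamp's +x axis is (-0.9925, 0.122), with its origin at (0.5146, 0.1312). Next I write a helper for the moves.

```bash
cat > d.py <<'E'
import sys
from h import *
from scipy.spatial.transform import Rotation as R
def clampxy(a,b=0): ex=np.array([-.9925,.122]); return np.array([.5146,.1312])+a*ex+b*np.array([-.122,-.9925])
def delta(x,y,z,ang):
    o=bot.get_obs(); q=np.array(o['tool_rot']); r=R.from_quat(q[[1,2,3,0]]); M=r.as_matrix()
    d=M.T@(np.array([x,y,z])-o['eef_pos']); cur=np.degrees(np.arctan2(M[1,1],M[0,1]))
    s=(cur-ang+180)%360-180
    print('t',round(o['t'],2),'pos',np.round(o['eef_pos'],4),'yang',cur.round(1),'tilt',M[2,2].round(4),'F',np.round(o['contact_force'],1),'w',round(o['gripper_width'],3),'g',round(o['grasp_force'],1),'q1',round(o['q'][0],2),'q7',round(o['q'][6],2))
    print('delta',d.round(4),'spin',s.round(1))
if __name__=='__main__':
    a=sys.argv; 
    if a[1]=='c': delta(*clampxy(float(a[2])),float(a[3]),float(a[4]))
    else: delta(*map(float,a[1:5]))
E
python3 -c "
from h import *;print(bot.tips_ahead)"; python3 d.py .5 -.3 .24 -30
```

```text
0.008
t 1.1 pos [ 0.218  -0.6388  0.2393] yang -71.2 tilt -1.0 F [-0.5 -0.1  0.3] w 1.003 g 0.0 q1 1.13 q7 -0.08
delta [ 0.3763 -0.2296 -0.0007] spin -41.2
```

Request:
send_rows(deltas="0.042 -0.025 0 -8; 0.084 -0.05 0 -16; 0.126 -0.075 0 -24; 0.168 -0.1 0 -32; 0.21 -0.125 0 -40", claw=0.6)

```text
t: 1.6
eef_pos: [0.3774, -0.4512, 0.2396]
tool_rot: [0.0, 0.87, 0.494, 0.0]
contact_force: [1.0, -1.1, -0.3]
gripper_width: 0.599
grasp_force: 0.0
```

```bash
python3 d.py .49 -.2 .22 -7
```

```text
t 1.6 pos [ 0.3774 -0.4512  0.2396] yang -30.8 tilt -1.0 F [ 1.  -1.1 -0.3] w 0.599 g 0.0 q1 0.93 q7 0.16
delta [ 0.2734 -0.0321  0.0195] spin -23.8
```

Request:
send_rows(deltas="0.048 -0.006 0 -8; 0.096 -0.012 0 -16; 0.144 -0.018 0.01 -23.8; 0.192 -0.024 0.02 -23.8; 0.24 -0.03 0.02 -23.8")

```text
t: 2.1
eef_pos: [0.4746, -0.23, 0.2184]
tool_rot: [-0.001, 0.751, 0.66, -0.0]
contact_force: [1.3, -0.8, 0.4]
gripper_width: 0.601
grasp_force: 0.0
```

```bash
python3 d.py c .044 .14 -7
```

```text
t 2.1 pos [ 0.4746 -0.23    0.2184] yang -7.4 tilt -1.0 F [ 1.3 -0.8  0.4] w 0.601 g 0.0 q1 0.66 q7 0.08
delta [ 0.363  -0.0506  0.0785] spin -0.4
```

Request:
send_rows(deltas="0.049 -0.007 0 -0.4; 0.098 -0.014 0 -0.4; 0.147 -0.021 0 -0.4; 0.196 -0.028 0 -0.4; 0.244 -0.035 0 -0.4")

```text
t: 2.6
eef_pos: [0.4712, 0.0165, 0.2197]
tool_rot: [0.0, 0.749, 0.663, 0.0]
contact_force: [1.4, -0.3, 1.0]
gripper_width: 0.599
grasp_force: 0.0
```

Request:
send_rows(deltas="0.049 -0.006 0 0; 0.098 -0.012 0 0; 0.119 -0.015 0.03 0; 0.119 -0.015 0.06 0; 0.119 -0.015 0.078 0")

```text
t: 3.1
eef_pos: [0.47, 0.1354, 0.1396]
tool_rot: [-0.0, 0.748, 0.664, -0.001]
contact_force: [-0.2, -0.2, -0.7]
gripper_width: 0.599
grasp_force: 0.0
```

```bash
python3 d.py c .044 .103 -7; python3 -c "
from h import *
save(bot.read_camera('side'),'pics/s1.png',(130,120,400,330),2.9)"
```

```text
t 3.1 pos [0.47   0.1354 0.1396] yang -6.8 tilt -1.0 F [-0.2 -0.2 -0.7] w 0.599 g 0.0 q1 0.08 q7 -0.78
delta [0.0013 0.0008 0.0366] spin 0.2
```

View pics/s1.png

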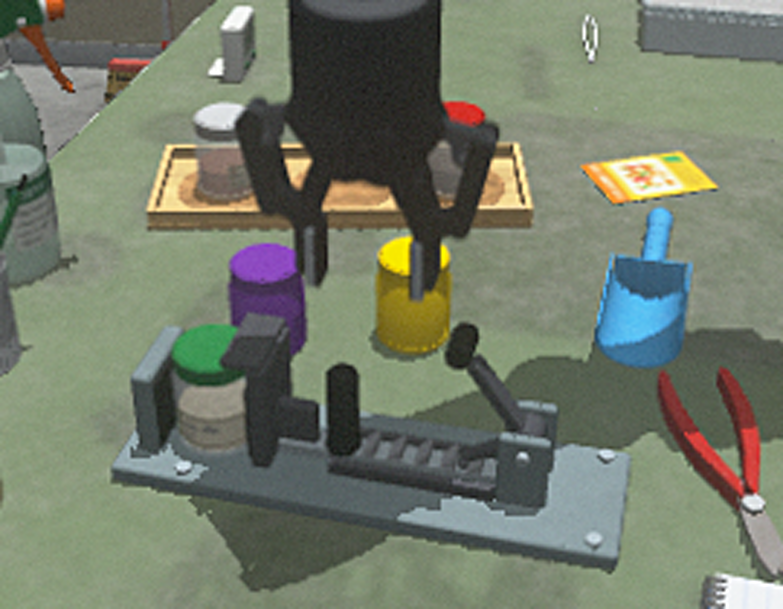

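The view shows the fingers above the clamp, the right finger at (422,270) and the lever roll at (462,345) still engaged. I will lower the gripper on the jaw side of the roll and push with the finger's back.

Request:
send_rows(deltas="0.001 0 0.02 0; 0.001 0 0.036 0; 0.001 0 0.036 0")

```text
t: 3.45
eef_pos: [0.4702, 0.135, 0.1043]
tool_rot: [-0.001, 0.749, 0.663, -0.001]
contact_force: [-0.8, -0.1, 1.2]
gripper_width: 0.6
grasp_force: 0.0
```

```bash
python3 d.py c .115 .104 -7
```

```text
t 3.45 pos [0.4702 0.135  0.1043] yang -7.0 tilt -1.0 F [-0.8 -0.1  1.2] w 0.6 g 0.0 q1 0.05 q7 -0.83
delta [ 0.0017 -0.0705  0.0005] spin 0.0
```

Request:
send_rows(deltas="0.001 -0.012 0 0; 0.002 -0.026 0 0; 0.002 -0.04 0 0; 0.002 -0.055 0 0; 0.002 -0.07 0 0")

```text
t: 3.95
eef_pos: [0.4052, 0.1465, 0.1089]
tool_rot: [0.002, 0.75, 0.662, 0.004]
contact_force: [-0.8, -0.1, -0.8]
gripper_width: 0.603
grasp_force: 0.0
```

```bash
python3 d.py c .115 .104 -7; python3 -c "
from h import *
p=bot.read_camera('side');save(p,'pics/s2.png',(200,180,330,330),4)
for r in bot.landmark_of(p,'pawl_lever_end')[:2]: print(r)"
```

```text
t 3.95 pos [0.4052 0.1465 0.1089] yang -7.2 tilt -1.0 F [-0.8 -0.1 -0.8] w 0.603 g 0.0 q1 0.02 q7 -0.9
delta [-0.0019 -0.0046  0.0049] spin -0.2
{'xyz': [0.3569, 0.1501, 0.1132], 'confidence': 0.91}
```

View pics/s2.png

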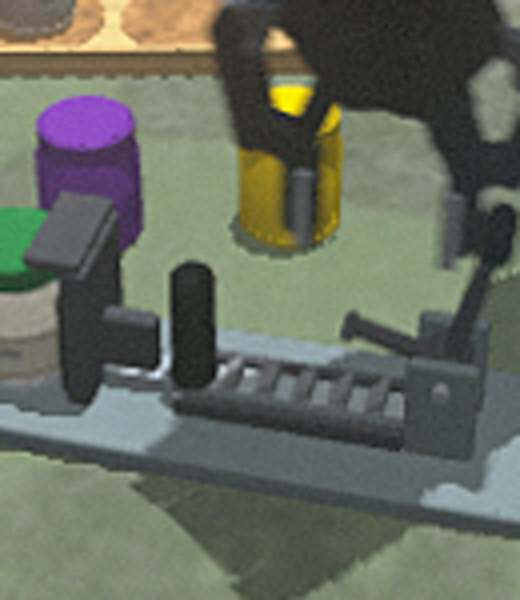

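The lever (roll at (490,240)) has passed upright and leans to +x. I back off and lift, and spin while going to the post.

Request:
send_rows(deltas="0 0.02 0 0; 0 0.05 -0.03 -8; 0 0.08 -0.065 -16; 0 0.08 -0.065 -24; 0 0.08 -0.065 -32", claw=0.85)

```text
t: 4.55
eef_pos: [0.4822, 0.1366, 0.1713]
tool_rot: [0.0, 0.535, 0.845, 0.001]
contact_force: [-0.7, -0.7, -0.2]
gripper_width: 0.849
grasp_force: 0.0
```

Request:
send_rows(deltas="0 0 0 -8; 0 0 0 -16; 0 0 0 -24; 0 0 0 -32; 0 0 0 -40")

```text
t: 5.05
eef_pos: [0.4806, 0.1365, 0.1702]
tool_rot: [-0.0, 0.213, 0.977, -0.0]
contact_force: [-0.3, -0.0, -0.8]
gripper_width: 0.853
grasp_force: 0.0
```

```bash
python3 d.py c .03 .12 83; python3 -c "
from h import *
p=bot.read_camera('side')
for q in('pawl_lever_end','pull_post_top'):
  for r in bot.landmark_of(p,q)[:2]: print(q,r)
p=bot.read_camera('top')
for q in('pawl_lever_end','pull_post_top'):
  for r in bot.landmark_of(p,q)[:2]: print(q,r)"
```

```text
t 5.05 pos [0.4806 0.1365 0.1702] yang 65.4 tilt -1.0 F [-0.3 -0.  -0.8] w 0.853 g 0.0 q1 0.32 q7 0.39
delta [-0.0046  0.0003  0.0502] spin -17.6
pawl_lever_end {'xyz': [0.3275, 0.1541, 0.0958], 'confidence': 0.69}
pull_post_top {'xyz': [0.4872, 0.1412, 0.0777], 'confidence': 0.9}
pawl_lever_end {'xyz': [0.3259, 0.1543, 0.0975], 'confidence': 0.36}
pull_post_top {'xyz': [0.3268, 0.1548, 0.1004], 'confidence': 0.32}
```

The pawl has dropped to its stop: the roll measures (0.327, 0.154, 0.097), against (0.326, 0.154, 0.100) expected. Next is the post.

Request:
send_rows(deltas="-0.004 0 0 -8; -0.005 0 0 -16; -0.005 0 0.04 -17.6; -0.005 0 0.08 -17.6; -0.005 0 0.114 -17.6")

```text
t: 5.85
eef_pos: [0.4855, 0.1339, 0.0547]
tool_rot: [-0.0, 0.065, 0.998, -0.0]
contact_force: [0.3, -0.0, 0.1]
gripper_width: 0.849
grasp_force: 0.0
```

```bash
python3 d.py c .03 .056 83
```

```text
t 5.85 pos [0.4855 0.1339 0.0547] yang 82.5 tilt -1.0 F [ 0.3 -0.   0.1] w 0.849 g 0.0 q1 0.24 q7 0.48
delta [ 0.0008  0.0009 -0.0013] spin -0.5
```

Request:
send_rows(deltas="0 0.002 0 -0.5; 0 0.002 0 -0.5; 0 0.002 0 -0.5; 0 0.002 0 -0.5; 0 0.002 0 -0.5", claw=0, force=25)

```text
t: 6.35
eef_pos: [0.4872, 0.1356, 0.0583]
tool_rot: [0.001, 0.06, 0.998, -0.001]
contact_force: [-1.3, -3.0, 7.4]
gripper_width: 0.224
grasp_force: 24.3
```

Request:
send_rows(deltas="0 0 0 0; 0 0 0 0")

```text
t: 6.55
eef_pos: [0.4872, 0.1356, 0.0583]
tool_rot: [0.001, 0.06, 0.998, -0.001]
contact_force: [-1.5, -2.2, 6.5]
gripper_width: 0.225
grasp_force: 24.3
```

```bash
python3 d.py c .091 .0547 83
```

```text
t 6.55 pos [0.4872 0.1356 0.0583] yang 83.1 tilt -1.0 F [-1.5 -2.2  6.5] w 0.225 g 24.3 q1 0.24 q7 0.49
delta [ 0.0633 -0.0009  0.0034] spin 0.1
```

Request:
send_rows(deltas="0.01 0 0 0; 0.022 0 0 0; 0.034 0 0 0; 0.046 0 0 0; 0.056 0 0 0")

```text
t: 7.05
eef_pos: [0.4319, 0.1424, 0.0583]
tool_rot: [0.002, 0.06, 0.998, -0.001]
contact_force: [3.7, -4.8, 9.6]
gripper_width: 0.225
grasp_force: 25.7
```

Request:
send_rows(deltas="0.004 0 0 0; 0.007 0 0 0; 0.007 0 0 0; 0.007 0 0 0")

```text
t: 7.45
eef_pos: [0.4275, 0.1429, 0.0583]
tool_rot: [0.004, 0.061, 0.998, -0.0]
contact_force: [8.9, -5.2, 2.6]
gripper_width: 0.222
grasp_force: 25.4
```

```bash
python3 d.py c .091 .0547 83; python3 -c "
from h import *
p=bot.read_camera('side'); save(p,'pics/s3.png',(170,180,330,330),4)"
```

```text
t 7.45 pos [0.4275 0.1429 0.0583] yang 83.0 tilt -1.0 F [ 8.9 -5.2  2.6] w 0.222 g 25.4 q1 0.21 q7 0.4
delta [ 0.0031 -0.001   0.0036] spin 0.0
```

View pics/s3.png

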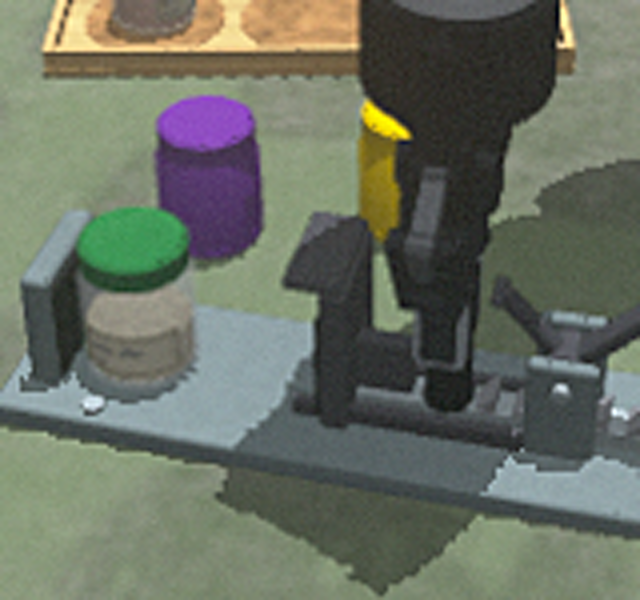

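The jaw has moved 60 mm and sits at its stop (force risen to about 9 N). The jar stands free at (135,300). I release, lift and go above the jar.

Request:
send_rows(deltas="0 0 0 0; 0 0 0 0; 0 0 0 0; 0 0 0 0; 0 0 -0.03 0", claw=1)

```text
t: 8.0
eef_pos: [0.4211, 0.1429, 0.0844]
tool_rot: [-0.003, 0.059, 0.998, -0.001]
contact_force: [0.4, -0.5, 0.4]
gripper_width: 0.998
grasp_force: 0.0
```

Request:
send_rows(deltas="0 0 -0.04 0; 0 0 -0.08 0; 0 0 -0.1 0; -0.04 0 -0.1 0; -0.08 0 -0.1 0")

```text
t: 8.5
eef_pos: [0.5039, 0.134, 0.1875]
tool_rot: [0.001, 0.059, 0.998, -0.001]
contact_force: [0.8, 0.3, 1.2]
gripper_width: 1.003
grasp_force: 0.0
```

```bash
python3 d.py c -.05 .18 83; python3 -c "
from h import *
for n in('top','side'):
  p=bot.read_camera(n)
  for q in('pull_post_top','clamped_jar','pawl_lever_end'):
    for r in bot.landmark_of(p,q)[:4]: print(n,q,r)
  f=cloud(p,np.ones((384,512),bool)); i=p['img'].reshape(-1,3)[(p['depth']>0).ravel()].astype(int)
  g=f[(i[:,1]>i[:,0]+35)&(i[:,1]>i[:,2]+25)&(abs(f[:,0]-.565)<.06)&(abs(f[:,1]-.125)<.06)&(f[:,2]>.06)]
  if len(g): g2=g[g[:,2]>.076]; print(n,len(g),((g2.min(0)+g2.max(0))/2).round(4),np.ptp(g2,axis=0).round(3))
"
```

```text
t 8.5 pos [0.5039 0.134  0.1875] yang 83.2 tilt -1.0 F [0.8 0.3 1.2] w 1.003 g 0.0 q1 0.38 q7 0.68
delta [-0.061  -0.0017  0.0077] spin 0.2
top clamped_jar {'xyz': [0.5535, 0.014, -0.0017], 'confidence': 0.86}
top pawl_lever_end {'xyz': [0.3298, 0.1576, 0.0988], 'confidence': 0.54}
side pull_post_top {'xyz': [0.4289, 0.1447, 0.0781], 'confidence': 0.97}
side clamped_jar {'xyz': [0.4592, -0.0094, 0.0033], 'confidence': 0.9}
side clamped_jar {'xyz': [0.5619, 0.1267, 0.0111], 'confidence': 0.86}
side clamped_jar {'xyz': [0.5535, 0.0146, 0.0019], 'confidence': 0.58}
side pawl_lever_end {'xyz': [0.328, 0.1538, 0.0978], 'confidence': 0.76}
side 348 [0.565  0.1271 0.0812] [0.046 0.048 0.005]
```

Request:
send_rows(deltas="-0.04 -0.001 0 0; -0.061 -0.001 0 0; -0.061 -0.001 0.03 0; -0.061 -0.001 0.05 0; -0.061 -0.001 0.07 0")

```text
t: 9.4
eef_pos: [0.5626, 0.126, 0.1155]
tool_rot: [-0.0, 0.059, 0.998, -0.0]
contact_force: [-0.1, 0.4, 0.8]
gripper_width: 1.002
grasp_force: 0.0
```

Request:
send_rows(deltas="0 0 0.02 0; 0 0 0.04 0; 0 0 0.06 0; 0 0 0.0775 0; 0 0 0.0775 0")

```text
t: 9.9
eef_pos: [0.5615, 0.1254, 0.0368]
tool_rot: [-0.002, 0.06, 0.998, -0.001]
contact_force: [-1.1, 0.3, 0.8]
gripper_width: 0.997
grasp_force: 0.0
```

```bash
python3 d.py .564 .1258 .04 83; python3 -c "
from h import *
p=bot.read_camera('side'); save(p,'pics/s4.png',(150,180,310,320),4)"
```

```text
t 9.9 pos [0.5615 0.1254 0.0368] yang 83.2 tilt -1.0 F [-1.1  0.3  0.8] w 0.997 g 0.0 q1 0.24 q7 0.56
delta [-0.0024  0.0007 -0.0033] spin 0.2
```

View pics/s4.png

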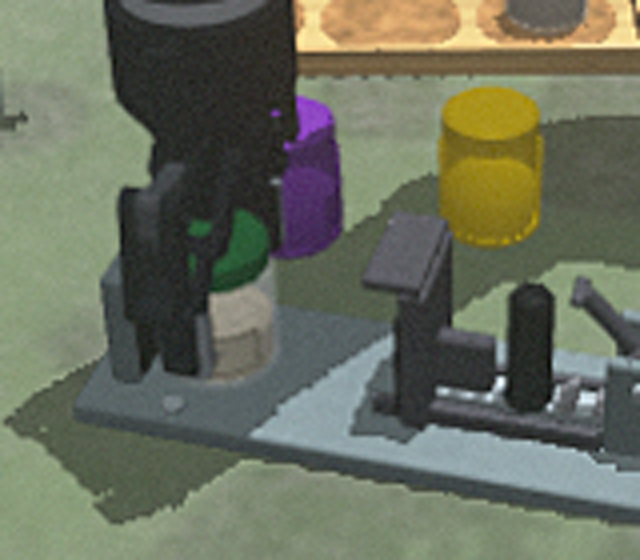

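The near finger (180,330) stands beside the jar, in line with its middle. I close with a modest force.

Request:
send_rows(deltas="-0.002 0 -0.002 0; -0.002 0 -0.002 0; -0.002 0 -0.002 0; -0.002 0 -0.002 0; -0.002 0 -0.002 0", claw=0, force=30)

```text
t: 10.45
eef_pos: [0.5663, 0.1258, 0.0423]
tool_rot: [0.001, 0.06, 0.998, 0.0]
contact_force: [-0.0, -0.7, 5.1]
gripper_width: 0.576
grasp_force: 30.6
```

Request:
send_rows(deltas="0 0 0 0; 0 0 0 0; 0 0 -0.01 0; 0 0 -0.03 0; 0 0 -0.05 0")

```text
t: 10.95
eef_pos: [0.5651, 0.1256, 0.0919]
tool_rot: [-0.0, 0.06, 0.998, -0.0]
contact_force: [0.5, -1.0, -1.3]
gripper_width: 0.578
grasp_force: 31.8
```

Request:
send_rows(deltas="0 0 -0.03 0; 0 0 -0.06 0; 0 0 -0.08 0; 0 0 -0.08 0; 0 0 -0.08 0")

```text
t: 11.45
eef_pos: [0.5653, 0.1254, 0.1711]
tool_rot: [0.0, 0.06, 0.998, -0.0]
contact_force: [0.2, 0.9, -2.0]
gripper_width: 0.579
grasp_force: 31.8
```

```bash
python3 d.py .5385 -.2012 .16 83; python3 -c "
from h import *
p=bot.read_camera('side'); save(p,'pics/s5.png',(130,100,330,300),3)"
```

```text
t 11.45 pos [0.5653 0.1254 0.1711] yang 83.1 tilt -1.0 F [ 0.2  0.9 -2. ] w 0.579 g 31.8 q1 0.34 q7 0.7
delta [-0.0125 -0.3274  0.0112] spin 0.1
```

View pics/s5.png

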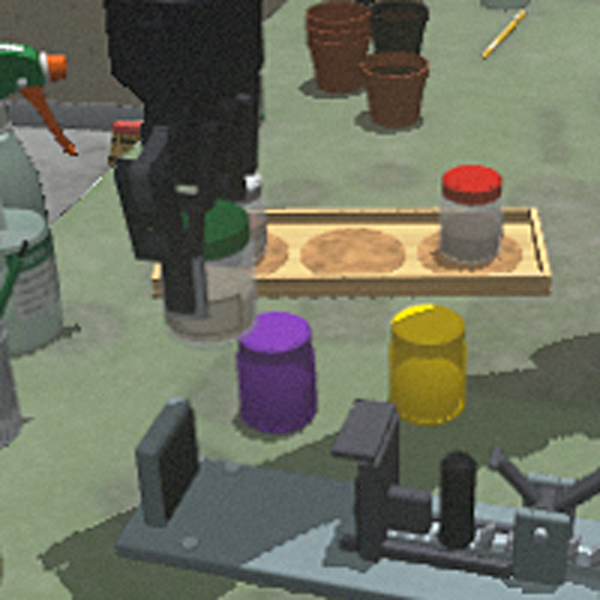

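The jar is lifted clear and upright at (210,275). I carry it to the free place.

Request:
send_rows(deltas="-0.002 -0.03 0 0; -0.004 -0.07 0 0; -0.006 -0.11 0 0; -0.007 -0.15 0 0; -0.008 -0.19 0 0")

```text
t: 12.0
eef_pos: [0.5493, -0.0656, 0.1694]
tool_rot: [-0.001, 0.06, 0.998, 0.0]
contact_force: [-0.1, -0.2, -1.3]
gripper_width: 0.576
grasp_force: 31.8
```

Request:
send_rows(deltas="-0.001 -0.04 0 0; -0.003 -0.08 0 0; -0.004 -0.11 0 0; -0.005 -0.13 0 0; -0.005 -0.137 0 0")

```text
t: 12.5
eef_pos: [0.5377, -0.2034, 0.1691]
tool_rot: [-0.001, 0.062, 0.998, -0.0]
contact_force: [-0.5, 0.2, -1.0]
gripper_width: 0.578
grasp_force: 31.8
```

Request:
send_rows(deltas="0 0 0.03 0; 0 0 0.06 0; 0 0 0.06 0; 0 0 0.06 0")

```text
t: 12.9
eef_pos: [0.539, -0.1991, 0.1106]
tool_rot: [-0.001, 0.059, 0.998, 0.001]
contact_force: [-0.0, -0.4, -1.6]
gripper_width: 0.582
grasp_force: 31.9
```

```bash
python3 d.py .5385 -.2012 .036 83; python3 -c "
from h import *
for n in('side','top'):
  p=bot.read_camera(n)
  if n=='side': save(p,'pics/s6.png',(170,100,330,220),4)
  for q in('clamped_jar','free_place','jar_tray'):
    for r in bot.landmark_of(p,q)[:5]: print(n,q,np.round(r['xyz'],4),round(r['confidence'],2))
  f=cloud(p,np.ones((384,512),bool)); i=p['img'].reshape(-1,3)[(p['depth']>0).ravel()].astype(int)
  g=f[(i[:,1]>i[:,0]+25)&(i[:,1]>i[:,2]+20)&(abs(f[:,0]-.54)<.05)&(abs(f[:,1]+.2)<.05)&(f[:,2]>.1)]
  if len(g): print(n,'green',len(g),((g.min(0)+g.max(0))/2).round(4),np.ptp(g,axis=0).round(3),g.max(0).round(4))
"
```

```text
t 12.9 pos [ 0.539  -0.1991  0.1106] yang 83.2 tilt -1.0 F [-0.  -0.4 -1.6] w 0.582 g 31.9 q1 0.86 q7 1.23
delta [ 0.0002 -0.0022  0.0746] spin 0.2
side clamped_jar [ 0.4634 -0.0117  0.0023] 0.93
side clamped_jar [0.5566 0.016  0.0019] 0.88
side clamped_jar [ 0.5384 -0.1968  0.0779] 0.73
side free_place [ 0.5407 -0.204   0.0066] 0.6
side jar_tray [ 0.5353 -0.203   0.0019] 0.92
side jar_tray [ 0.5372 -0.1986  0.0785] 0.19
side green 56 [ 0.5329 -0.1971  0.1458] [0.036 0.039 0.014] [ 0.5509 -0.1775  0.1526]
top clamped_jar [ 0.555   0.013  -0.0024] 0.95
top clamped_jar [ 0.4554 -0.008  -0.0032] 0.74
top clamped_jar [ 0.5415 -0.2005  0.0854] 0.67
top free_place [ 0.5427 -0.2054  0.007 ] 0.6
top free_place [ 0.4474 -0.2164  0.0046] 0.36
top jar_tray [ 0.5391 -0.2016  0.0018] 0.59
top green 73 [ 0.517  -0.1952  0.1933] [0.028 0.039 0.092] [ 0.5308 -0.1756  0.2395]
```

View pics/s6.png

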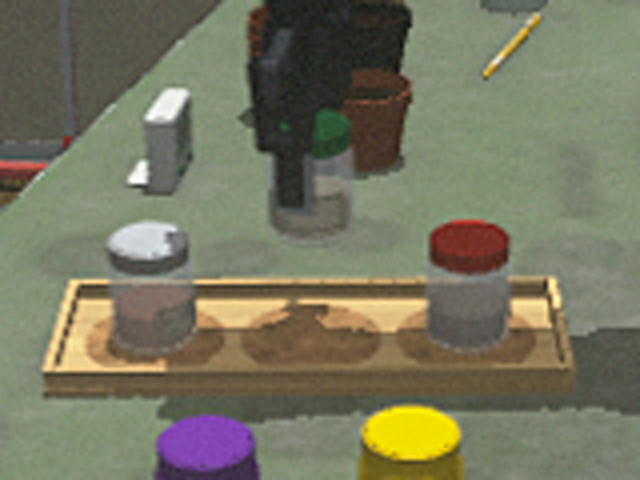

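The jar hangs upright at (312,175), above the empty middle place (312,335), with its neighbours standing clear on either side. I lower it.

Request:
send_rows(deltas="0 -0.002 0.015 0; 0 -0.002 0.03 0; 0 -0.002 0.045 0; 0 -0.002 0.058 0; 0 -0.002 0.066 0")

```text
t: 13.8
eef_pos: [0.538, -0.2022, 0.0427]
tool_rot: [-0.001, 0.06, 0.998, 0.0]
contact_force: [0.2, 0.1, -1.2]
gripper_width: 0.579
grasp_force: 31.9
```

Request:
send_rows(deltas="0 0 0.001 0; 0 0 0.003 0; 0 0 0.005 0; 0 0 0.005 0")

```text
t: 14.2
eef_pos: [0.5392, -0.2026, 0.0401]
tool_rot: [0.0, 0.06, 0.998, -0.0]
contact_force: [0.0, 0.3, -1.1]
gripper_width: 0.579
grasp_force: 31.9
```

```bash
python3 d.py .5388 -.2014 .036 83
```

```text
t 14.2 pos [ 0.5392 -0.2026  0.0401] yang 83.1 tilt -1.0 F [ 0.   0.3 -1.1] w 0.579 g 31.9 q1 0.8 q7 1.16
delta [0.0005 0.0012 0.0041] spin 0.1
```

Request:
send_rows(deltas="0 0.001 0.001 0; 0 0.001 0.002 0; 0 0.001 0.003 0; 0 0.001 0.004 0; 0 0.001 0.004 0")

```text
t: 14.7
eef_pos: [0.5392, -0.2016, 0.0363]
tool_rot: [0.0, 0.06, 0.998, -0.0]
contact_force: [-1.1, 0.6, 4.4]
gripper_width: 0.581
grasp_force: 32.4
```

It is on the floor (z as expected, upward force 4.4 N). I release and rise.

Request:
send_rows(deltas="0 0 0 0; 0 0 0 0; 0 0 0 0; 0 0 0 0", claw=0.9)

```text
t: 15.1
eef_pos: [0.5391, -0.2016, 0.0357]
tool_rot: [0.0, 0.06, 0.998, 0.0]
contact_force: [-0.2, 0.3, 0.1]
gripper_width: 0.904
grasp_force: 0.0
```

Request:
send_rows(deltas="0 0 -0.015 0; 0 0 -0.04 0; 0 0 -0.08 0; 0 0 -0.12 0; 0 0 -0.16 0")

```text
t: 15.6
eef_pos: [0.539, -0.2011, 0.1984]
tool_rot: [0.0, 0.059, 0.998, 0.0]
contact_force: [0.9, -0.2, -0.2]
gripper_width: 0.902
grasp_force: 0.0
```

Request:
send_rows(deltas="0.03 -0.03 0 0; 0.04 -0.07 0 0; 0.05 -0.11 0 0; 0.05 -0.15 0 0; 0.05 -0.15 0 0")

```text
t: 16.1
eef_pos: [0.469, -0.3515, 0.1963]
tool_rot: [-0.0, 0.065, 0.998, -0.001]
contact_force: [0.2, 0.6, -1.1]
gripper_width: 0.901
grasp_force: 0.0
```

```bash
python3 -c "
from h import *
o=bot.get_obs(); print(o['t'],o['eef_pos'],o['contact_force'])
for n in('top','side'):
  p=bot.read_camera(n)
  if n=='side': save(p,'pics/s7.png',(130,100,390,330),2.5)
  for q in('clamped_jar','jar_tray','pawl_lever_end','pull_post_top'):
    for r in bot.landmark_of(p,q)[:6]: print(n,q,np.round(r['xyz'],4),round(r['confidence'],2))
"
```

```text
16.1 [ 0.46900236 -0.3515117   0.19629083] [ 0.24040796  0.57294405 -1.08612661]
top clamped_jar [ 0.5346 -0.2038  0.0066] 0.92
top clamped_jar [ 0.4559 -0.0063 -0.0039] 0.79
top clamped_jar [ 0.5541  0.0139 -0.0048] 0.73
top pawl_lever_end [0.3301 0.1539 0.0988] 0.7
top pull_post_top [0.4241 0.1437 0.0777] 0.56
side clamped_jar [0.5539 0.0126 0.0029] 0.98
side clamped_jar [ 0.4621 -0.0104  0.0029] 0.65
side jar_tray [ 0.538  -0.2013  0.0009] 0.94
side jar_tray [ 0.4432 -0.2151  0.0044] 0.66
side pawl_lever_end [0.3249 0.1542 0.0991] 0.8
side pull_post_top [0.4312 0.1455 0.0773] 0.87
```

View pics/s7.png

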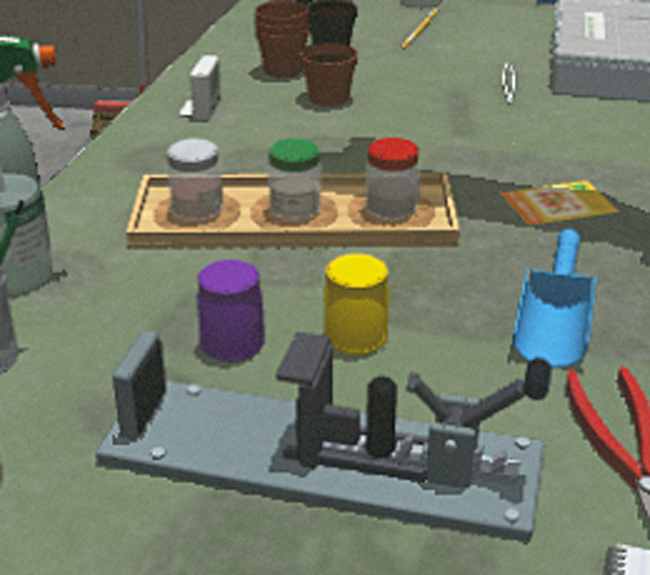

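The green-lidded jar stands upright in the middle place (295,180). The pawl is flipped off (537,378), the jaw is open and the neighbouring jars have not moved.

```bash
python3 -c "
from station import bot
print(bot.hand_in())"
```

```text
the job is handed in; nothing more can be done
None
```

I handed the job in at about 16 s of the 62 s: the pawl is flipped off and the jaw is drawn back to its stop. The green-lidded jar stands upright in the middle cork place, within about 5 mm of centre, and the other jars are where they were.

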